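Flip the vitamin marker over

ROBOT

A 6-joint arm with a two-finger parallel gripper is mounted at the origin on the work surface. World frame = base frame: x ahead of the robot, y to its left, z up, the work surface at z = 0. Lengths are in mm, angles in rad, forces in N, time in s.
With the tool pointing down it reaches from about 350 to 775 mm from the base axis. Payload 7.3 kg.
Tool frame: the origin (TCP) lies between the finger pads; the fingertips stand 14 mm ahead of it and the grasp point (between the pads) lies 5 mm behind it; z points along the fingers, y is the line along which they close (so a half turn about z gives the same grasp; the last joint's range is limited). The gripper opens to 92 mm and grips with 3 to 60 N. Pads are 19 mm wide; open, the fingers measure 130 mm over their backs; the gripper's body (75 mm by 190 mm) begins 47 mm behind the grasp point.
Start: joints at [1.164, 0.342, 1.524, -0, 1.275, -0.146], TCP at [135.357, 507.269, 240.741] pointing down, gripper open.
Joint ranges: [-2.53, 2.53], [-0.77, 2.02], [0.04, 2.7], [-1, 4.14], [0.28, 2.66], [-3.11, 3.11]. Speed limits (rad/s): [2.57, 2.57, 3.14, 3.14, 3.14, 3.14].

INTERFACE

Orientations are given as [roll, pitch, yaw] about the fixed x, y, z axes, in that order (R = Rz(yaw) Ry(pitch) Rx(roll)).
In Python, from plant import get_obs, cams, close_job gives the robot as it stands. The module is installed in compiled form; this text tells all that it offers.
- The arm moves only by the shell command python3 -m creep 'ROWS'. ROWS is JSON, a list of rows, each an object of numbers: "hand": the opening, from 0 (shut) to 1 (fully open); "tx", "ty", "tz": the shift along the tool's x, y, z in m; "spin": the turn about the tool's z in degrees. In form: [{"hand": .., "tx": .., "ty": .., "tz": .., "spin": ..}, ...]. A call has 1 to 5 rows; each row shifts and turns the commanded pose from where the row before left it, along the tool's axes as they then stand; what a row does not reach is not made up. A row lasts 1/8 s, in which the tool goes at most 62.5 mm and 10.7 degrees, less where a joint would pass 70% of its speed; a pose out of reach is approached as far as the arm can. A call is refused whole if a number of a shift passes 0.0625 or a number of a turn 10.7, either way. A call with a gripper value outside its range is refused whole. The fingers move at their own pace and stop on an object; the grip force is fixed at half the most. Time passes only in rows, so rows that do not move let the fingers close. It gives the time, the measured TCP pose, the force, the opening and the grip force at its end, in the units of the state.
- get_obs(): the state, without advancing time (a new reading comes with each control period).
- cams.capture(name): name is "scene" or "top" or "wrist"; returns a dict with "color" (384x512x3 uint8, red, green, blue), "K" (3x3 intrinsics, pixels), "k1" (the pictures are not rectified: a ray, as slopes to the right and down, at radius r is drawn at 1 + k1 r^2 times it, then the intrinsics apply), "R" (3x3) and "t" (3): a world point X has camera coordinates R X + t. Camera axes: x right, y down, z forward; pixel columns grow to the right and rows downward; lengths in mm; the calibration is good to about 2 mm. A picture is of the moment at which its call begins. There is no depth.
- close_job(): hands the job in; it is judged then, once.
The state is a dict: "time": time; "joint_positions": joint angles; "dq": joint speeds; "tau": joint torques, N m; "tool_pos": TCP position; "tcp_rot": TCP orientation; "contact_force": force on the tool from outside, world axes, zero at the start; "moment": the same for the moment, N m; "grip_width": finger opening in mm; "finger_force": force on a finger pad.
Only numpy, scipy, OpenCV 4.12 (cv2) and the standard library are available. Lean on these libraries where they do the work, as an engineer would, in place of code of your own. Each camera call takes 0.05 s, during which the arm holds its last target. There are 200 camera calls.

TASK

The vitamins in the tall bottle have been taken for today: with a fingertip, gently push the flip marker in front of the tall bottle up and right over its pivot, so that it lies flat on the riser with its tick face up. Do not pinch it, fling it or press hard, leave the short jar's marker as it is, do not lift or shift anything that stands around, and finish clear of it all.

Things in the scene. Friction and masses are not known exactly. Their poses are not given: they have to be found in the camera images.
- riser: Fixed pale wooden riser (small step shelf), 175 mm deep (x), 300 mm wide (y), 75 mm high, open at the front. Origin on the table under the middle of its front edge; its x axis points from the front edge to the back, z up. Two identical flip markers are pivoted on its front top edge, 75 mm left (+y) and right (-y) of the middle.
- marker_left (a joint): Angle (rad) of the left flip marker (robot's left). 0: sticks out level from the riser's front edge towards the robot, ring symbol up, nothing below it down to the table; 1.57: straight up; 3.14: turned over, flat along the riser's top, tick up. Starts at 0 to 0.35; stops at 0 and 3.14. Friction pivot: it stays at any angle where it is left; about 1 N at the edge turns it.
- marker_left_hinge (a point): Middle of the pivot line of the left marker, fixed on the riser's front edge, 81 mm above the table, 6 mm above the riser's top. Axes as the riser: y along the pivot, x away from the robot towards the jars. Two small steel brackets, 6 mm thick, are centred 34 mm to either side, their tops 4 mm above the pivot line.
- marker_left_edge (a point): Middle of the free edge of the left marker, a white plastic plate 56 mm wide (y), 5 mm thick (symbols stand 1 mm proud), its free edge 72 mm from the pivot line; the point is at mid-thickness and moves with the plate.
- marker_left_place (a point): Spot on the riser's top, 125 mm behind the pivot of the left marker, where the container that this marker belongs to stands (within about 15 mm).
- marker_right (a joint): Angle (rad) of the right flip marker (robot's right). 0: sticks out level from the riser's front edge towards the robot, ring symbol up, nothing below it down to the table; 1.57: straight up; 3.14: turned over, flat along the riser's top, tick up. Starts at 0 to 0.35; stops at 0 and 3.14. Friction pivot: it stays at any angle where it is left; about 1 N at the edge turns it.
- marker_right_hinge (a point): Middle of the pivot line of the right marker, fixed on the riser's front edge, 81 mm above the table, 6 mm above the riser's top. Axes as the riser: y along the pivot, x away from the robot towards the jars. Two small steel brackets, 6 mm thick, are centred 34 mm to either side, their tops 4 mm above the pivot line.
- marker_right_edge (a point): Middle of the free edge of the right marker, a white plastic plate 56 mm wide (y), 5 mm thick (symbols stand 1 mm proud), its free edge 72 mm from the pivot line; the point is at mid-thickness and moves with the plate.
- marker_right_place (a point): Spot on the riser's top, 125 mm behind the pivot of the right marker, where the container that this marker belongs to stands (within about 15 mm).
- tall_bottle: Tall amber vitamin bottle, 52 mm across, 115 mm high, loose on the riser behind one of the two markers; origin at the centre of its underside.
- short_jar: Short amber vitamin jar, 60 mm across, 65 mm high, loose on the riser behind the other marker; origin at the centre of its underside.
- small_cup: Small white ceramic cup, 38 mm across, 40 mm high, on the riser between bottle and jar; origin at the centre of its underside.
- mug: Blue ceramic mug, 82 mm across, 85 mm high, on the table to the left of the riser; origin at the centre of its underside, handle at its +y.
- tissue_box: Tissue box, 115 mm by 230 mm, 80 mm high, on the table to the right of the riser; origin at the centre of its underside.

How it is judged (in metres and radians):
At the end, for the whole second after the job is handed in: The marker in front of the tall bottle is turned over to within 0.14 rad (8 degrees) of lying flat, at rest; the other marker's edge is within 12 mm of where it was; bottle, jar, cup, mug and tissue box are within 15 mm of where they were (((horizontal distance between tall_bottle and marker_left_place below 0.04 m and value of joint marker_left above 3 rad and velocity of joint marker_left below 0.1 rad/s and distance of marker_right_edge from where it was at the start of the episode below 0.012 m) or (horizontal distance between tall_bottle and marker_right_place below 0.04 m and value of joint marker_right above 3 rad and velocity of joint marker_right below 0.1 rad/s and distance of marker_left_edge from where it was at the start of the episode below 0.012 m)) and distance of each of tall_bottle, short_jar, small_cup, mug, tissue_box from where it was at the start of the episode below 0.015 m); the robot touches nothing.
It fails at once if the short jar's marker is moved (its edge by more than 12 mm) ((horizontal distance between tall_bottle and marker_left_place below 0.04 m and distance of marker_right_edge from where it was at the start of the episode above 0.012 m) or (horizontal distance between tall_bottle and marker_right_place below 0.04 m and distance of marker_left_edge from where it was at the start of the episode above 0.012 m)).
It fails at once if a marker is pinched or pressed hard (over 30 N) (contact force between any of the fingers, the arm and marker_left above 30 N or contact force between any of the fingers, the arm and marker_right above 30 N).
It fails at once if a marker is flung (faster than 8 rad/s) (velocity of joint any of marker_left, marker_right above 8 rad/s).
It fails at once if bottle, jar, cup, mug or tissue box is lifted, knocked or shifted (over 15 mm) (distance of any of tall_bottle, short_jar, small_cup, mug, tissue_box from where it was at the start of the episode above 0.015 m).
It also fails if it takes over 38 s, if anything falls off the work surface, if the arm or the gripper's body presses on something with over 40 N, if the wrist force passes 120 N, or if a joint passes its speed limit or range.

## Working session

There is one attempt and no reset: what is moved stays moved. The work goes in short steps, Python scripts to look and compute and a shell command to move; the robot and the scene stay as the last step left them, time stands still between calls to the robot, and variables do not carry over. Pictures are saved under pics/ and viewed, at most 10 in all, crops included, and the job is handed in when it is done.

```bash
mkdir -p pics; python3 - <<'E'
from plant import get_obs,cams
import cv2,numpy as np
for n in("scene","top"):
    c=cams.capture(n); cv2.imwrite(f"pics/{n}0.png",c["color"][:,:,::-1]); np.savez(f"{n}0.npz",**c)
    print(n,c["K"].tolist(),c["k1"],(-c["R"].T@c["t"]).round(0))
o=get_obs();print(o["time"],o["tool_pos"],o["tcp_rot"],o["grip_width"],o["contact_force"])
E
```

```text
scene [[362.9274700693985, 0.0, 252.77703365436795], [0.0, 362.9274700693985, 189.11582200444906], [0.0, 0.0, 1.0]] -0.030891027439440805 [1563.   71.  721.]
top [[347.56022614263725, 0.0, 256.95197208546693], [0.0, 347.56022614263725, 183.93752507592143], [0.0, 0.0, 1.0]] -0.0313324255116023 [ 365.  -15. 1288.]
0.1 [135.20601625 506.94522163 240.10966778] [-3.14023363e+00 -2.28804046e-04  2.88080578e+00] 91.8819578813331 [-0.23322439  0.15219609 -0.18460876]
```

View pics/scene0.png

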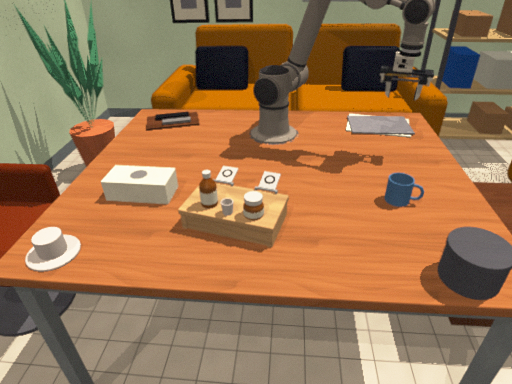

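View pics/top0.png

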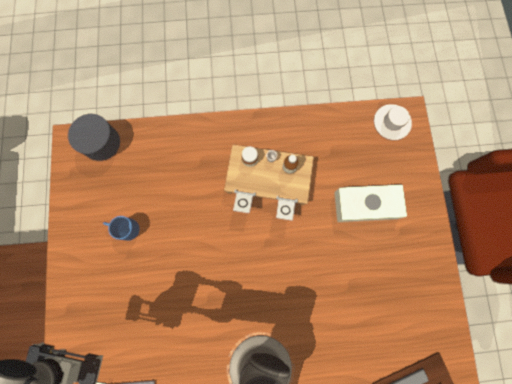

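The scene shows the tall bottle at (208,190) behind the robot's right marker (227,175), and the short jar at (253,205) behind the left marker (269,181). In the top view the right marker is at (286,209) and the left at (243,202), and the bottle top is at (292,160). Next I measure the riser and marker.

```bash
cat >h.py <<'E'
import numpy as np,cv2
def dist(c): return np.array([c["k1"],0,0,0.])
def ray(c,p):
    q=cv2.undistortPoints(np.float64(p).reshape(-1,1,2),c["K"],dist(c)).reshape(-1,2)
    return -c["R"].T@c["t"], np.c_[q,np.ones(len(q))]@c["R"]
def onz(c,p,z):
    o,d=ray(c,p); return o+d*((z-o[2])/d[:,2])[:,None]
def proj(c,X):
    return cv2.projectPoints(np.float64(X).reshape(-1,1,3),cv2.Rodrigues(c["R"])[0],c["t"].astype(float),c["K"],dist(c))[0].reshape(-1,2)
def tri(c1,p1,c2,p2):
    o1,d1=ray(c1,p1);o2,d2=ray(c2,p2);out=[]
    for a,b in zip(d1,d2):
        s=np.linalg.lstsq(np.c_[a,-b],o2-o1,rcond=None)[0]
        P,Q=o1+a*s[0],o2+b*s[1]; out.append([*((P+Q)/2),np.linalg.norm(P-Q)])
    return np.array(out)
E
python3 - <<'E'
from h import *
T=dict(np.load("top0.npz"));S=dict(np.load("scene0.npz"))
for n,c,(x0,x1,y0,y1) in(("top",T,(215,325,135,230)),("scene",S,(170,300,155,250))):
    hsv=cv2.cvtColor(c["color"],cv2.COLOR_RGB2HSV)
    w=((hsv[...,1]<70)&(hsv[...,2]>130)).astype(np.uint8)
    m=np.zeros_like(w);m[y0:y1,x0:x1]=w[y0:y1,x0:x1]
    cs,_=cv2.findContours(m,cv2.RETR_EXTERNAL,cv2.CHAIN_APPROX_NONE)
    for k in cs:
        if cv2.contourArea(k)>60: 
            b=cv2.boxPoints(cv2.minAreaRect(k)); print(n,cv2.contourArea(k),b.round(1).tolist(), onz(c,b,84).round(0)[:,:2].tolist())
    for p in [(232,190),(250,165),(290,190),(300,220),(260,230),(240,215)]: 
        if n=="top": print(p,hsv[p[1],p[0]])
    cr=cv2.resize(c["color"][y0:y1,x0:x1],None,fx=3,fy=3,interpolation=cv2.INTER_CUBIC); cv2.imwrite(f"pics/{n}_c.png",cr[...,::-1])
a=cv2.imread("pics/top_c.png");b=cv2.imread("pics/scene_c.png")
h=max(a.shape[0],b.shape[0]);pad=lambda i:cv2.copyMakeBorder(i,0,h-i.shape[0],0,0,0)
cv2.imwrite("pics/both.png",np.hstack([pad(a),pad(b)]))
E
```

```text
top 314.5 [[273.70001220703125, 217.10000610351562], [277.0, 196.0], [297.29998779296875, 199.1999969482422], [294.0, 220.3000030517578]] [[503.0, -90.0], [576.0, -109.0], [559.0, -179.0], [486.0, -159.0]]
top 304.5 [[230.89999389648438, 209.8000030517578], [234.1999969482422, 189.6999969482422], [254.3000030517578, 193.10000610351562], [251.0, 213.1999969482422]] [[541.0, 56.0], [611.0, 40.0], [593.0, -30.0], [523.0, -13.0]]
top 80.5 [[266.0, 150.0], [276.0, 150.0], [276.0, 161.0], [266.0, 161.0]] [[748.0, -85.0], [745.0, -122.0], [704.0, -118.0], [707.0, -82.0]]
top 174.0 [[242.0, 147.0], [257.0, 147.0], [257.0, 161.0], [242.0, 161.0]] [[767.0, 0.0], [762.0, -54.0], [710.0, -49.0], [714.0, 4.0]]
(232, 190) [ 17 123 224]
(250, 165) [ 19  74 162]
(290, 190) [ 17 120 224]
(300, 220) [ 12 161 201]
(260, 230) [ 12 156 206]
(240, 215) [ 12 160 179]
scene 67.0 [[221.0, 199.0], [232.0, 199.0], [232.0, 208.0], [221.0, 208.0]] [[666.0, -127.0], [664.0, -93.0], [710.0, -87.0], [712.0, -119.0]]
scene 173.5 [[244.0, 191.0], [262.0, 191.0], [262.0, 204.0], [244.0, 204.0]] [[618.0, -62.0], [615.0, -5.0], [684.0, 0.0], [688.0, -54.0]]
scene 134.0 [[200.1999969482422, 193.10000610351562], [216.0, 190.89999389648438], [217.6999969482422, 202.60000610351562], [201.8000030517578, 204.89999389648438]] [[638.0, -199.0], [623.0, -151.0], [686.0, -134.0], [700.0, -180.0]]
scene 275.0 [[255.0, 187.1999969482422], [258.5, 169.3000030517578], [279.70001220703125, 173.5], [276.1000061035156, 191.39999389648438]] [[594.0, -29.0], [480.0, -27.0], [505.0, 47.0], [614.0, 39.0]]
scene 132.0 [[170.0, 168.0], [176.0, 168.0], [176.0, 198.0], [170.0, 198.0]] [[489.0, -340.0], [488.0, -319.0], [670.0, -268.0], [671.0, -287.0]]
scene 231.0 [[214.0, 180.0], [220.39999389648438, 162.10000610351562], [237.3000030517578, 168.10000610351562], [230.89999389648438, 186.0]] [[559.0, -169.0], [437.0, -168.0], [476.0, -102.0], [592.0, -107.0]]
```

View pics/both.png

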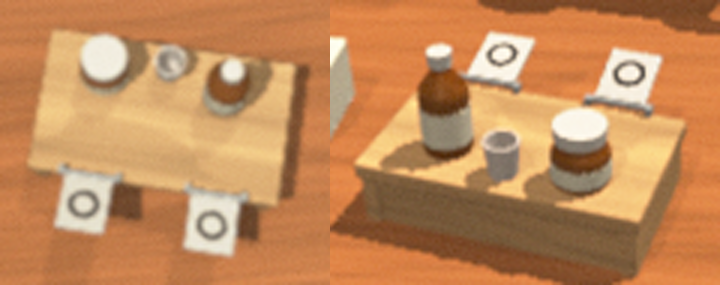

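The crops show the right marker's free edge in the top view at about (277,217)–(292.7,219.7), and in the scene view at about (238.3,167.7)–(220.3,166). Riser front corners in the top view are about (224.3,190) and (307.7,203).

```bash
python3 - <<'E'
from h import *
T=dict(np.load("top0.npz"));S=dict(np.load("scene0.npz"))
hsv=cv2.cvtColor(T["color"],cv2.COLOR_RGB2HSV).astype(int)
m=((hsv[...,1]<145)&(hsv[...,0]>13)&(hsv[...,2]>120)&(hsv[...,1]>85)).astype(np.uint8)
z=np.zeros_like(m);z[140:206,215:325]=m[140:206,215:325]
z=cv2.morphologyEx(cv2.morphologyEx(z,cv2.MORPH_OPEN,np.ones((3,3))),cv2.MORPH_CLOSE,np.ones((3,3)))
k=max(cv2.findContours(z,cv2.RETR_EXTERNAL,cv2.CHAIN_APPROX_NONE)[0],key=cv2.contourArea)
P=onz(T,k.reshape(-1,2).astype(float),75)[:,:2].astype(np.float32)
r=cv2.minAreaRect(P);print("riser",r)
man=onz(T,[(224.3,190),(307.7,203),(313.3,156.7),(233,145)],75);print("manual FL FR BR BL",man.round(0).tolist())
fr=man[1]-man[0];print("yaw",np.arctan2(fr[0],-fr[1])*-1,np.linalg.norm(fr))
# marker free edge: right corners then left corners
print(tri(T,[(277,217),(292.7,219.7),(231.3,209.5),(250.5,213)],S,[(238.3,167.7),(220.3,166),(280,173.7),(261,171.5)]).round(0).tolist())
# predicted: from riser frame build
R4=man
yaw=-np.arctan2(fr[0],-fr[1]); X=np.array([np.cos(yaw),np.sin(yaw),0]);Y=np.array([-np.sin(yaw),np.cos(yaw),0])
O=(man[0]+man[1])/2;O[2]=0
# second estimate from rear corners
O2=(man[2]+man[3])/2-175*X;O2[2]=0;print("O",O,O2)
for s in(1,-1):
    H=O+Y*75*s+[0,0,81]
    for th in(0,.2,.35):
        E=[H-72*np.cos(th)*X+[0,0,72*np.sin(th)]+Y*d for d in(28,-28)]
        print(s,th,proj(T,E).round(1).tolist(),proj(S,E).round(1).tolist())
    print("brackets",s,proj(T,[H+Y*34,H-Y*34]).round(1).tolist(),proj(S,[H+Y*34,H-Y*34]).round(1).tolist())
    print("H",H.round(0))
# bottle: cap top z=190
print("bottle",onz(T,[(292.5,158.5)],188).round(0), "place",(O-75*Y+125*X).round(0))
E
```

```text
riser ((660.9810791015625, -88.73150634765625), (304.2284240722656, 182.33456420898438), 76.35096740722656)
manual FL FR BR BL [[615.0, 75.0, 75.0], [544.0, -215.0, 75.0], [711.0, -255.0, 75.0], [780.0, 33.0, 75.0]]
yaw 0.24063420843840025 299.0958438924004
[[500.0, -98.0, 100.0, 6.0], [488.0, -156.0, 97.0, 5.0], [539.0, 51.0, 104.0, 5.0], [522.0, -13.0, 100.0, 4.0]]
O [579.4616673  -70.06897337   0.        ] [ 575.8053399  -152.99672602    0.        ]
1 0 [[244.5, 224.9], [259.8, 219.7]] [[269.9, 171.1], [253.9, 172.6]]
1 0.2 [[244.3, 224.1], [259.8, 218.9]] [[270.0, 167.7], [253.9, 169.2]]
1 0.35 [[243.9, 223.0], [259.5, 217.7]] [[270.2, 165.5], [253.9, 167.0]]
brackets 1 [[236.5, 205.9], [254.9, 199.8]] [[275.8, 181.9], [255.3, 183.9]]
H [562.   3.  81.]
-1 0 [[285.3, 211.2], [300.3, 206.1]] [[226.6, 175.2], [210.1, 176.7]]
-1 0.2 [[285.5, 210.2], [300.7, 205.1]] [[226.4, 171.8], [209.8, 173.3]]
-1 0.35 [[285.5, 209.0], [300.8, 203.9]] [[226.3, 169.5], [209.6, 171.1]]
brackets -1 [[276.9, 192.5], [295.0, 186.6]] [[230.3, 186.3], [209.3, 188.4]]
H [ 597. -143.   81.]
bottle [[ 679. -164.  188.]] place [ 719. -113.    0.]
```

Measured: yaw −0.24 rad, right hinge at about (560,−142,81), marker angle about 0.25 rad (edge height 98 and reach 68 agree with the 72 mm plate). The bottle stands about 121 mm behind the hinge. The tool's yaw already nearly matches the riser: tool −x is riser +x and tool +y is riser +y.

```bash
cat >st.py <<'E'
from plant import get_obs
import numpy as np
o=get_obs();X=np.array([.9713,-.2377]);Y=np.array([.2377,.9713]);d=np.array(o["tool_pos"])-[560,-142,81]
print("t %.2f front %.1f y %.1f tip above hinge %.1f yaw %.3f F"%(o["time"],d[:2]@X+9.5,d[:2]@Y,d[2]-14,o["tcp_rot"][2]),np.round(o["contact_force"],1),"w",round(o["grip_width"],1))
E
python3 -m creep '[{"hand":0,"tx":-0.05,"ty":-0.03,"tz":0,"spin":-1},{"hand":0,"tx":-0.05,"ty":-0.03,"tz":0,"spin":0},{"hand":0,"tx":-0.05,"ty":-0.03,"tz":0,"spin":0},{"hand":0,"tx":-0.05,"ty":-0.03,"tz":0,"spin":0},{"hand":0,"tx":-0.05,"ty":-0.03,"tz":0,"spin":0}]'
python3 -m creep '[{"hand":0,"tx":-0.04,"ty":-0.045,"tz":0,"spin":0},{"hand":0,"tx":-0.04,"ty":-0.045,"tz":0,"spin":0},{"hand":0,"tx":-0.04,"ty":-0.045,"tz":0,"spin":0},{"hand":0,"tx":-0.04,"ty":-0.045,"tz":0,"spin":0},{"hand":0,"tx":-0.03,"ty":-0.045,"tz":0,"spin":0}]'
python3 st.py
```

```text
time: 0.72
tool_pos: [342.1, 299.2, 240.6]
tcp_rot: [-3.142, -0.0, 2.898]
contact_force: [1.0, -0.7, 0.6]
grip_width: 46.5
finger_force: 0.0
time: 1.35
tool_pos: [472.0, 34.5, 240.5]
tcp_rot: [3.141, -0.0, 2.898]
contact_force: [0.7, 1.1, -0.1]
grip_width: 0.8
finger_force: 0.0
t 1.35 front -117.9 y 150.5 tip above hinge 145.5 yaw 2.898 F [ 0.7  1.1 -0.1] w 0.8
```

```bash

python3 -m creep '[{"hand":0,"tx":0,"ty":-0.05,"tz":0,"spin":0},{"hand":0,"tx":0,"ty":-0.05,"tz":0,"spin":0},{"hand":0,"tx":0,"ty":-0.05,"tz":0.02,"spin":0},{"hand":0,"tx":0,"ty":0,"tz":0.05,"spin":0},{"hand":0,"tx":0,"ty":0,"tz":0.05,"spin":0}]'
python3 -m creep '[{"hand":0,"tx":0,"ty":0,"tz":0.025,"spin":0},{"hand":0,"tx":-0.005,"ty":0,"tz":0,"spin":0},{"hand":0,"tx":-0.005,"ty":0,"tz":0,"spin":0},{"hand":0,"tx":-0.005,"ty":0,"tz":0,"spin":0},{"hand":0,"tx":0,"ty":0,"tz":0,"spin":0}]'
python3 st.py
python3 - <<'E'
from plant import cams
import cv2,numpy as np
a=cams.capture("scene")["color"][140:240,160:300];b=cams.capture("top")["color"][140:240,200:330]
f=lambda i:cv2.resize(i,None,fx=2.9,fy=2.9,interpolation=cv2.INTER_CUBIC)
cv2.imwrite("pics/p1.png",np.hstack([f(a),f(b)])[...,::-1])
E
```

```text
time: 1.98
tool_pos: [435.0, -109.9, 119.6]
tcp_rot: [-3.142, 0.001, 2.896]
contact_force: [0.1, -0.5, 0.0]
grip_width: 0.3
finger_force: 0.0
time: 2.6
tool_pos: [450.7, -112.9, 96.6]
tcp_rot: [-3.141, 0.002, 2.898]
contact_force: [0.3, 0.3, 0.0]
grip_width: 0.2
finger_force: 0.0
t 2.60 front -103.6 y 2.3 tip above hinge 1.6 yaw 2.898 F [0.3 0.3 0. ] w 0.2
```

View pics/p1.png

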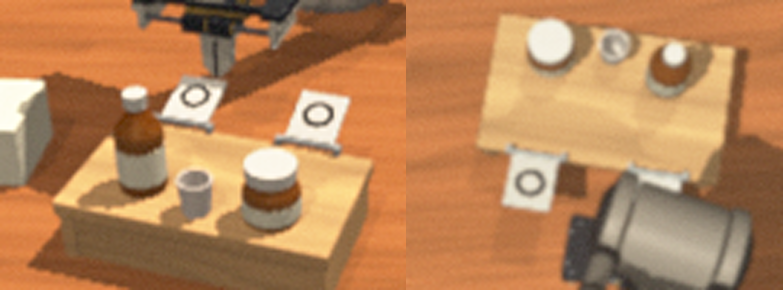

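The closed fingers stand just in front of the right marker's free edge, centred on it (scene crop about (215,55)). Now I close in gently.

```bash

python3 -m creep '[{"hand":0,"tx":-0.008,"ty":-0.002,"tz":0,"spin":0},{"hand":0,"tx":-0.008,"ty":0,"tz":0,"spin":0},{"hand":0,"tx":-0.006,"ty":0,"tz":0,"spin":0},{"hand":0,"tx":-0.004,"ty":0,"tz":-0.002,"spin":0},{"hand":0,"tx":-0.003,"ty":0,"tz":-0.003,"spin":0}]'
python3 st.py
python3 -m creep '[{"hand":0,"tx":-0.002,"ty":0,"tz":-0.003,"spin":0},{"hand":0,"tx":-0.002,"ty":0,"tz":-0.003,"spin":0}]'
python3 st.py
python3 -m creep '[{"hand":0,"tx":-0.002,"ty":0,"tz":-0.003,"spin":0},{"hand":0,"tx":-0.002,"ty":0,"tz":-0.003,"spin":0}]'
python3 st.py
```

```text
time: 3.32
tool_pos: [477.6, -121.5, 100.7]
tcp_rot: [3.141, -0.0, 2.898]
contact_force: [-0.3, 0.2, -0.2]
grip_width: 0.2
finger_force: 0.0
t 3.33 front -75.5 y 0.3 tip above hinge 5.7 yaw 2.898 F [-0.3  0.2 -0.2] w 0.2
time: 3.58
tool_pos: [481.3, -122.5, 107.0]
tcp_rot: [3.142, 0.0, 2.898]
contact_force: [0.5, 0.0, -0.9]
grip_width: 0.4
finger_force: 0.0
t 3.58 front -71.6 y 0.3 tip above hinge 12.0 yaw 2.898 F [ 0.5  0.  -0.9] w 0.4
time: 3.82
tool_pos: [483.7, -123.0, 112.4]
tcp_rot: [3.141, -0.004, 2.898]
contact_force: [-7.0, 1.1, 1.6]
grip_width: 0.4
finger_force: 3.3
t 3.83 front -69.1 y 0.3 tip above hinge 17.4 yaw 2.898 F [-7.   1.1  1.6] w 0.4
```

Contact is at about −70, but the tip is now too high on the edge. I back off, lower, and push again.

```bash

python3 -m creep '[{"hand":0,"tx":0.006,"ty":0,"tz":0,"spin":0},{"hand":0,"tx":0.004,"ty":0,"tz":0.008,"spin":0},{"hand":0,"tx":0,"ty":0,"tz":0.01,"spin":0},{"hand":0,"tx":-0.006,"ty":0,"tz":0,"spin":0},{"hand":0,"tx":-0.002,"ty":0,"tz":0,"spin":0}]'
python3 st.py
python3 -m creep '[{"hand":0,"tx":-0.002,"ty":0,"tz":-0.002,"spin":0},{"hand":0,"tx":-0.001,"ty":0,"tz":-0.002,"spin":0}]'
python3 st.py
python3 -m creep '[{"hand":0,"tx":-0.001,"ty":0,"tz":-0.002,"spin":0},{"hand":0,"tx":-0.001,"ty":0,"tz":-0.002,"spin":0}]'
python3 st.py
```

```text
time: 4.45
tool_pos: [483.4, -123.0, 94.4]
tcp_rot: [3.141, -0.001, 2.898]
contact_force: [-3.8, 0.9, 1.3]
grip_width: 0.8
finger_force: 2.0
t 4.45 front -69.5 y 0.2 tip above hinge -0.6 yaw 2.898 F [-3.8  0.9  1.3] w 0.8
time: 4.7
tool_pos: [484.7, -123.3, 98.4]
tcp_rot: [3.141, -0.004, 2.899]
contact_force: [-7.5, 0.4, 1.8]
grip_width: 0.3
finger_force: 3.3
t 4.70 front -68.1 y 0.2 tip above hinge 3.4 yaw 2.899 F [-7.5  0.4  1.8] w 0.3
time: 4.95
tool_pos: [486.2, -123.7, 102.5]
tcp_rot: [3.141, -0.005, 2.898]
contact_force: [-8.5, -0.1, 2.2]
grip_width: 0.6
finger_force: 3.9
t 4.95 front -66.5 y 0.2 tip above hinge 7.5 yaw 2.898 F [-8.5 -0.1  2.2] w 0.6
```

```bash

python3 -m creep '[{"hand":0,"tx":-0.002,"ty":0,"tz":-0.004,"spin":0},{"hand":0,"tx":-0.002,"ty":0,"tz":-0.004,"spin":0},{"hand":0,"tx":-0.002,"ty":0,"tz":-0.004,"spin":0}]'
python3 st.py
python3 -m creep '[{"hand":0,"tx":-0.003,"ty":0,"tz":-0.004,"spin":0},{"hand":0,"tx":-0.003,"ty":0,"tz":-0.004,"spin":0}]'
python3 st.py
python3 - <<'E'
from plant import cams
import cv2,numpy as np
a=cams.capture("scene")["color"][130:220,160:300]
cv2.imwrite("pics/p2.png",cv2.resize(a,None,fx=4,fy=4,interpolation=cv2.INTER_CUBIC)[...,::-1])
E
```

```text
time: 5.32
tool_pos: [492.6, -125.3, 114.8]
tcp_rot: [3.141, -0.003, 2.898]
contact_force: [-6.2, 1.7, 1.7]
grip_width: 0.4
finger_force: 2.7
t 5.33 front -59.9 y 0.2 tip above hinge 19.8 yaw 2.898 F [-6.2  1.7  1.7] w 0.4
time: 5.58
tool_pos: [498.9, -126.9, 123.1]
tcp_rot: [3.142, -0.002, 2.898]
contact_force: [-5.4, -0.2, 2.5]
grip_width: 0.4
finger_force: 2.3
t 5.58 front -53.4 y 0.2 tip above hinge 28.1 yaw 2.898 F [-5.4 -0.2  2.5] w 0.4
```

View pics/p2.png

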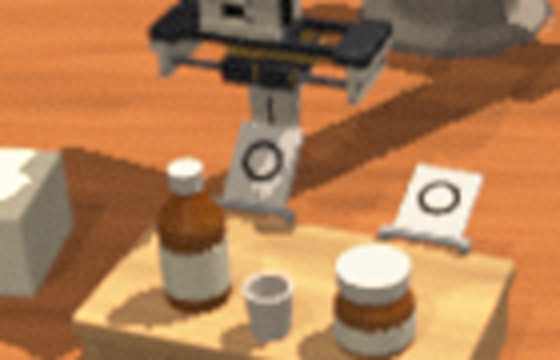

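The right marker is rising with the finger, at roughly 45°, and the left one hasn't moved. I continue over the top.

```bash

python3 -m creep '[{"hand":0,"tx":-0.005,"ty":0,"tz":-0.002,"spin":0},{"hand":0,"tx":-0.006,"ty":0,"tz":-0.002,"spin":0},{"hand":0,"tx":-0.006,"ty":0,"tz":-0.002,"spin":0},{"hand":0,"tx":-0.006,"ty":0,"tz":-0.002,"spin":0},{"hand":0,"tx":-0.006,"ty":0,"tz":-0.002,"spin":0}]'
python3 st.py
python3 -m creep '[{"hand":0,"tx":-0.006,"ty":0,"tz":0,"spin":0},{"hand":0,"tx":-0.006,"ty":0,"tz":0,"spin":0},{"hand":0,"tx":-0.006,"ty":0,"tz":0,"spin":0},{"hand":0,"tx":-0.005,"ty":0,"tz":0,"spin":0}]'
python3 st.py
```

```text
time: 6.25
tool_pos: [528.5, -134.2, 132.8]
tcp_rot: [3.142, 0.0, 2.898]
contact_force: [-0.8, 1.1, -0.0]
grip_width: 0.4
finger_force: 0.5
t 6.25 front -23.0 y 0.1 tip above hinge 37.8 yaw 2.898 F [-0.8  1.1 -0. ] w 0.4
time: 6.75
tool_pos: [550.5, -139.7, 132.6]
tcp_rot: [3.141, -0.0, 2.898]
contact_force: [-1.3, 0.5, 1.2]
grip_width: 0.7
finger_force: 0.6
t 6.75 front -0.3 y -0.0 tip above hinge 37.6 yaw 2.898 F [-1.3  0.5  1.2] w 0.7
```

```bash

python3 -m creep '[{"hand":0,"tx":-0.006,"ty":0,"tz":0,"spin":0},{"hand":0,"tx":-0.006,"ty":0,"tz":0.001,"spin":0},{"hand":0,"tx":-0.006,"ty":0,"tz":0.003,"spin":0},{"hand":0,"tx":-0.005,"ty":0,"tz":0.004,"spin":0},{"hand":0,"tx":-0.004,"ty":0,"tz":0.004,"spin":0}]'
python3 st.py
python3 -m creep '[{"hand":0,"tx":-0.004,"ty":0,"tz":0.004,"spin":0},{"hand":0,"tx":-0.003,"ty":0,"tz":0.005,"spin":0},{"hand":0,"tx":-0.001,"ty":0,"tz":0.005,"spin":0},{"hand":0,"tx":0,"ty":0,"tz":0,"spin":0}]'
python3 st.py
```

```text
time: 7.38
tool_pos: [576.9, -146.2, 120.4]
tcp_rot: [3.142, 0.0, 2.898]
contact_force: [0.0, -0.4, 0.7]
grip_width: 0.3
finger_force: 0.4
t 7.38 front 26.9 y -0.1 tip above hinge 25.4 yaw 2.898 F [ 0.  -0.4  0.7] w 0.3
time: 7.88
tool_pos: [583.9, -147.9, 106.1]
tcp_rot: [3.141, -0.001, 2.898]
contact_force: [0.3, 0.1, -0.1]
grip_width: 0.6
finger_force: 0.0
t 7.88 front 34.1 y -0.1 tip above hinge 11.1 yaw 2.898 F [ 0.3  0.1 -0.1] w 0.6
```

```bash

python3 -m creep '[{"hand":0,"tx":0,"ty":0,"tz":0.002,"spin":0},{"hand":0,"tx":0,"ty":0,"tz":0.002,"spin":0}]' >/dev/null
python3 st.py
python3 -m creep '[{"hand":0,"tx":0,"ty":0,"tz":0.0015,"spin":0},{"hand":0,"tx":0,"ty":0,"tz":0.001,"spin":0}]' >/dev/null
python3 st.py
python3 - <<'E'
from plant import cams
import cv2,numpy as np
a=cams.capture("scene")["color"][130:220,160:300]
cv2.imwrite("pics/p3.png",cv2.resize(a,None,fx=4,fy=4,interpolation=cv2.INTER_CUBIC)[...,::-1])
E
```

```text
t 8.12 front 34.6 y -0.1 tip above hinge 7.9 yaw 2.898 F [0.7 0.2 0.3] w 0.2
t 8.38 front 34.4 y -0.1 tip above hinge 5.2 yaw 2.898 F [ 0.1 -0.1 -0. ] w 0.2
```

View pics/p3.png

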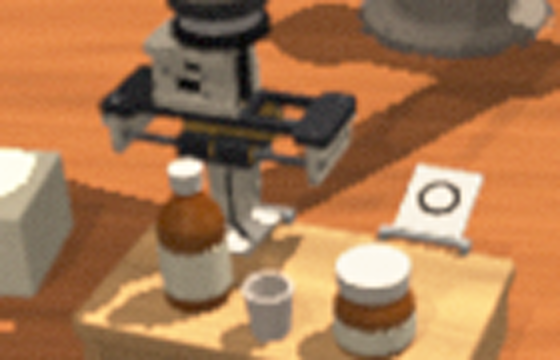

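The plate is turned over under the fingertip at about (235,235), and the left marker is unchanged. I press down lightly until I feel the stop.

```bash

for i in 1 ; do python3 -m creep '[{"hand":0,"tx":0,"ty":0,"tz":0.001,"spin":0},{"hand":0,"tx":0,"ty":0,"tz":0,"spin":0}]' >/dev/null; python3 st.py; done
python3 -m creep '[{"hand":0,"tx":0,"ty":0,"tz":0.001,"spin":0},{"hand":0,"tx":0,"ty":0,"tz":0,"spin":0}]' >/dev/null; python3 st.py
```

```text
t 8.68 front 34.3 y -0.1 tip above hinge 4.1 yaw 2.898 F [-0.8 -0.9  0.1] w 0.2
t 8.93 front 34.4 y -0.1 tip above hinge 3.1 yaw 2.898 F [-0.1 -0.9  0.3] w 0.5
```

```bash

python3 -m creep '[{"hand":0,"tx":0,"ty":0,"tz":0.0005,"spin":0},{"hand":0,"tx":0,"ty":0,"tz":0.0005,"spin":0}]' >/dev/null; python3 st.py
python3 -m creep '[{"hand":0,"tx":0,"ty":0,"tz":0.0005,"spin":0},{"hand":0,"tx":0,"ty":0,"tz":0,"spin":0}]' >/dev/null; python3 st.py
```

```text
t 9.18 front 34.4 y -0.1 tip above hinge 2.7 yaw 2.898 F [-1.8  1.1  6.7] w 0.4
t 9.43 front 34.4 y -0.1 tip above hinge 2.7 yaw 2.898 F [-3.6  0.6  8.1] w 0.3
```

The stop is reached: height 2.7 mm against 2.5 expected, at 8 N. I rise and retreat.

```bash

python3 -m creep '[{"hand":0,"tx":0,"ty":0,"tz":-0.005,"spin":0},{"hand":0,"tx":0,"ty":0,"tz":-0.02,"spin":0},{"hand":0,"tx":0,"ty":0,"tz":-0.04,"spin":0},{"hand":0,"tx":0,"ty":0,"tz":-0.05,"spin":0},{"hand":0,"tx":0,"ty":0,"tz":-0.04,"spin":0}]' >/dev/null
python3 -m creep '[{"hand":0,"tx":0.04,"ty":0,"tz":0,"spin":0},{"hand":0,"tx":0.05,"ty":0,"tz":0,"spin":0},{"hand":0,"tx":0.05,"ty":0,"tz":0,"spin":0},{"hand":0,"tx":0.03,"ty":0,"tz":0,"spin":0},{"hand":0,"tx":0,"ty":0,"tz":0,"spin":0}]' >/dev/null; python3 st.py
python3 - <<'E'
from plant import cams
import cv2,numpy as np
a=cams.capture("scene")["color"][140:240,160:300];b=cams.capture("top")["color"][140:240,200:330]
f=lambda i:cv2.resize(i,None,fx=2.9,fy=2.9,interpolation=cv2.INTER_CUBIC)
cv2.imwrite("pics/p4.png",np.hstack([f(a),f(b)])[...,::-1])
E
```

```text
t 10.68 front -136.9 y 0.6 tip above hinge 157.2 yaw 2.898 F [ 0.7 -0.2 -0.1] w 0.9
```

View pics/p4.png

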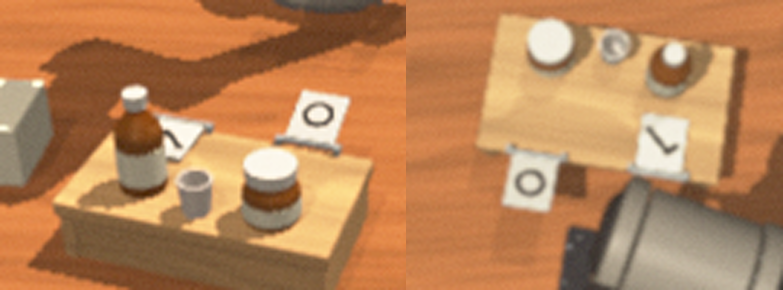

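The right marker lies flat with its tick up in both views (top crop about (662,145)). Everything else is where it was and the arm is clear.

```bash
python3 -c "from plant import close_job;print(close_job())"
```

```text
the job is handed in; nothing more can be done
None
```

The tall bottle's marker is turned over and lies flat with its tick up, nothing else looks moved in the last pictures, the arm is clear, and the job was handed in at about 11 s; the interface returned no verdict.

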